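# Lock a bearing under a hold-down arm with a T-handled square key

## Robot

A 6-joint arm with a two-finger parallel gripper is mounted at the origin on a cart in front of the work surface, level with it; the furniture and walls round the work are solid. World frame = base frame: x ahead of the robot, y to its left, z up, the work surface at z = 0. Lengths are in m, angles in degrees, forces in N, time in s.
With the tool pointing down it reaches from about 0.375 to 0.75 m from the base axis. Payload 9 kg.
Tool frame: the origin (TCP) lies on the centre line of the jaws, within the pads' length; the fingertips stand 22 mm ahead of it and the grasp point (between the pads) lies 3 mm ahead of it; z points along the fingers, y is the direction in which the jaws open and shut (so a half turn about z gives the same grasp; the last joint's range is limited). The gripper opens to 85 mm and grips with 20 to 120 N. Pads are 22 mm wide; open, the fingers measure 114 mm over their backs; the gripper's body (76 mm by 85 mm) begins 54 mm behind the grasp point. The pads swing forward as they close: fully open they stand 13 mm farther back than shut.
Start: joints at [60.522, 5.964, 5.575, 89.605, 0, 77.527], TCP at [0.175, 0.574, 0.253] pointing down, gripper open.
Joint ranges: [-171.21, 171.21], [-48.23, 106.86], [-62.78, 66.21], [-105.2, 120.99], [-86.42, 89.51], [-180, 180]. Speed limits (degrees/s): [127.2, 127.2, 147.25, 180, 180, 180].

## Interface

Orientations are given as a 3x3 rotation matrix whose columns are the frame's x, y, z axes.
In Python, from cell import bot gives the robot as it stands.
- The arm moves only by the tool arm_command, never from a script. Its argument "steps" is a list that holds one entry, the list of rows, each a list of 4 numbers: the shift along the tool's x, y, z in mm, then the turn about the tool's z in degrees. In form: [[[tx, ty, tz, yaw], ...]]. A call has 1 to 5 rows; each row shifts and turns the commanded pose from where the row before left it, along the tool's axes as they then stand; what a row does not reach is not made up. A row lasts 1/8 s, in which the tool goes at most 62.5 mm and 10.7 degrees, less where a joint would pass 70% of its speed; a pose out of reach is approached as far as the arm can. A call with a gripper value outside its range is refused whole. "grip" is the finger opening in mm, from 0 to 85.4, set as the call begins (left out, the last holds). The fingers move at their own pace and stop on an object; "squeeze" is the grip in N (left out, the last holds). Time passes only in rows, so rows that do not move let the fingers close. It gives the time, the measured TCP pose, the force and the opening at its end, in the units of the state.
- bot.get_obs(): the state, without advancing time (a new reading comes with each control period).
- bot.capture(name): name is "side" or "top"; returns a dict with "frame" (480x640x3 uint8, red, green, blue), "fov_y" (degrees; the focal length in pixels is half the picture's height over the tangent of half this angle, whatever the lens; pixels are square), "cx", "cy" (the principal point, pixels), "k1" (the pictures are not rectified: a ray, as slopes to the right and down, at radius r is drawn at 1 + k1 r^2 times it, then the intrinsics apply), "T" (4x4, takes a point from camera to world coordinates). Camera axes: x right, y down, z forward; pixel columns grow to the right and rows downward; lengths in m; the calibration is good to about 2 mm. A picture is of the moment at which its call begins. There is no depth.
- bot.hand_in(): hands the job in, once; it reports no verdict.
The state is a dict: "clock": time; "joint_positions": joint angles; "qd": joint speeds; "joint_torque": joint torques, N m; "eef_pos": TCP position; "orientation": TCP orientation; "ft_force": force on the tool from outside, world axes, zero at the start; "ft_torque": the same for the moment, N m; "finger_gap": finger opening in m.
Only numpy, scipy, OpenCV 4.12 (cv2) and the standard library are available. Lean on these libraries where they do the work, as an engineer would, in place of code of your own. Each camera call takes 0.05 s, during which the arm holds its last target.

## Task

Take the T-handled key from its wooden stand and press it, turning it until its square end drops fully home, into the square socket in the hub of the hold-down fixture. Then turn the key clockwise (seen from above) until the hold-down arm lies across the bearing, against its stop. Move the arm only with the key, leave the key standing in the socket and the bearing in its nest, let go, and leave the other things where they are.

Things in the scene. Friction and masses are not known exactly. Their poses are not given: they have to be found in the camera images.
- key_handle (a point): Centre of the handle bar of the loose steel T-handled key (about 150 g). The bar is 80 mm long (x axis), 14 mm wide (y), 16 mm high (z, up); this point is half-way up it, 86 mm above the key's foot. Under it a round shank 14 mm thick, 50 mm long. At the start the key stands upright in the stand, its bar's centre 98 mm above the bench.
- key_tip (a point): Centre of the foot of the key's square end, which is 12 x 12 mm, 22 mm long, its last 5 mm tapering to 7.5 mm square, its flats parallel to the handle bar's x and y. Above it is a collar of 28 mm diameter, 6 mm thick, which at the start rests on the stand's top. Axes as the handle's.
- key_stand: Fixed wooden block 60 x 60 x 34 mm with one round hole of 19 mm diameter and 26 mm depth in the middle of its top, in which the key stands at the start. Origin: centre of its underside.
- fixture: Fixed hold-down fixture. Origin: centre of the underside of its aluminium base plate (130 mm in x, 200 mm in y, 12 mm thick). The arm's vertical pivot stands at x 0, y +55 mm, the bearing nest at x 0, y -30 mm; a steel stop pin of 10 mm diameter, its top 62 mm above the bench, stands between them at x -17.5 mm, y +14 mm.
- socket_mouth (a point): Centre of the square socket's mouth in the flat top (70 mm above the bench) of the arm's round 44 mm hub, on the pivot axis. Socket 13.8 mm square, 24 mm deep; flats parallel to this point's x and y; x points along the arm and turns with it. Any quarter turn of the key fits, with some 9 degrees of play. Fully home, the key's collar rests on the hub, its foot 22 mm below the mouth.
- nose_of_arm (a point): Centre of the nose of the hold-down arm, 85 mm from the pivot axis. The arm is a steel bar 22 mm wide and 12 mm thick, from 51 to 63 mm above the bench (a small screw on the nose rises to 72 mm), with a rubber foot under the nose that passes 3 mm above the bearing.
- swing_arm (a joint): Turn of the hold-down arm in rad, growing clockwise seen from above. 0: the arm points along the fixture's +x; 1.571: at its stop, along the fixture's -y, across the bearing. It starts between 0 and 0.35, is free of springs and stays where it is left; turning it takes about 0.15 N m.
- bearing: Loose ball bearing, 62 mm outer diameter, 16 mm high, lying flat in the nest. Origin: centre of its underside.
- nest_floor (a point): Centre of the floor of the round nest, 28 mm above the bench; a rim 4 mm high and 66 mm inner diameter surrounds it.
- nut: Loose hexagon nut, 27 mm across corners, 14 mm high, lying on the base plate; a bystander. Origin: centre of its underside.
- hex_key: Loose black hexagon key, 33 x 95 x 8 mm, lying on the bench near the stand; a bystander. Origin: centre of its underside.
- tape_measure: Loose tape measure, 38 x 84 x 66 mm, standing on the bench; a bystander. Origin: centre of its underside.
- glue_bottle: Loose squeeze bottle, 40 mm diameter, 128 mm high; a bystander. Origin: centre of its underside.
There are look-alikes about, which are no part of the job. Leave any purple look-alike of the part that bears key_handle alone.

How it is judged:
By the outcome, as a careful person would: the job done as asked, in the order asked, and still so for the second after the job is handed in, with the robot touching nothing.
It also fails if it takes over 54 s, if anything falls off the work surface, if the arm or the gripper's body presses on something with over 40 N, if the wrist force passes 120 N, or if a joint passes its speed limit or range.

## Working session

There is one attempt and no reset: what is moved stays moved. The work goes in short steps, Python scripts to look and compute and a tool call to move; the robot and the scene stay as the last step left them, time stands still between calls to the robot, and variables do not carry over. Pictures are saved under pics/ and viewed, and the job is handed in when it is done.

Besides the shell and the picture viewer there is one more tool, called after "Request:" by a JSON object that holds its "api" and its "payload". arm_command: Moves the arm, as the interface text tells. Its arguments: {"type":"object","properties":{"steps":{"type":"array","items":{"type":"array","items":{"type":"array","items":{"type":"number"}}}},"grip":{"type":"number"},"squeeze":{"type":"number"}},"required":["steps"]}

```bash
mkdir -p pics; ls; cat > h.py <<'E'
import numpy as np, cv2, pickle
from cell import bot
def cap(n,f):
    c=bot.capture(n); cv2.imwrite(f'pics/{f}.png',c['frame'][:,:,::-1]); pickle.dump(c,open(f'{n}.pkl','wb')); return c
def K(c):
    h,w=c['frame'].shape[:2]; f=h/2/np.tan(np.radians(c['fov_y'])/2); return np.array([[f,0,c['cx']],[0,f,c['cy']],[0,0,1.]]),np.array([c['k1'],0,0,0.])
def ray(c,u,v):
    k,d=K(c); p=cv2.undistortPoints(np.array([[[u,v]]],float),k,d)[0,0]; T=np.array(c['T']); return T[:3,3],T[:3,:3]@np.array([p[0],p[1],1])
def onz(c,u,v,z):
    o,d=ray(c,u,v); return o+d*(z-o[2])/d[2]
def proj(c,P):
    k,d=K(c); T=np.linalg.inv(np.array(c['T'])); return cv2.projectPoints(np.atleast_2d(np.array(P,float)),cv2.Rodrigues(T[:3,:3])[0],T[:3,3],k,d)[0][:,0]
def tri(c1,p1,c2,p2):
    o,d=ray(c1,*p1);q,e=ray(c2,*p2); s=np.linalg.lstsq(np.array([d,-e]).T,q-o,rcond=None)[0]; a=o+d*s[0];b=q+e*s[1]; return (a+b)/2,np.linalg.norm(a-b)
def load(n): return pickle.load(open(f'{n}.pkl','rb'))
E
python3 - <<'E'
from h import *
for n in('top','side'):
    c=cap(n,n+'0'); print(n,c['fov_y'],c['cx'],c['cy'],c['k1']);print(np.round(c['T'],3))
print(bot.get_obs())
E
```

```text
pics
top 42.11639363718276 328.25175899821 251.02278465256884 -0.1966403826610792
[[ 0.026 -0.991  0.129  0.383]
 [-1.    -0.023  0.02  -0.057]
 [-0.017 -0.129 -0.991  1.525]
 [ 0.     0.     0.     1.   ]]
side 48.595996958502 322.0882600901289 244.57028865675966 -0.004971177063206478
[[ 0.84  -0.361  0.406  0.128]
 [-0.543 -0.531  0.65  -0.768]
 [-0.019 -0.766 -0.642  0.806]
 [ 0.     0.     0.     1.   ]]
{'clock': 0.1, 'joint_positions': array([ 6.05208859e+01,  5.99535538e+00,  5.53180727e+00,  8.96044058e+01,
       -3.73008377e-04,  7.75252966e+01]), 'qd': array([-0.01875302, -0.08369465, -0.01403196, -0.09929224,  0.02547023,
        0.02359339]), 'joint_torque': array([ 6.46601839e-03, -5.58203423e+01,  5.04725325e+01,  1.28124942e-02,
       -1.84436003e-04,  9.13641429e-07]), 'eef_pos': array([0.1753383 , 0.57352719, 0.25260126]), 'orientation': array([[-9.56282175e-01,  2.92444984e-01, -5.77980372e-04],
       [ 2.92445448e-01,  9.56281646e-01, -1.03567561e-03],
       [ 2.49833886e-04, -1.15942585e-03, -9.99999297e-01]]), 'ft_force': array([0.57302962, 0.09397804, 0.10228778]), 'ft_torque': array([ 0.02747254, -0.00227898, -0.05739133]), 'finger_gap': 0.0853120253160216}
```

View pics/top0.png

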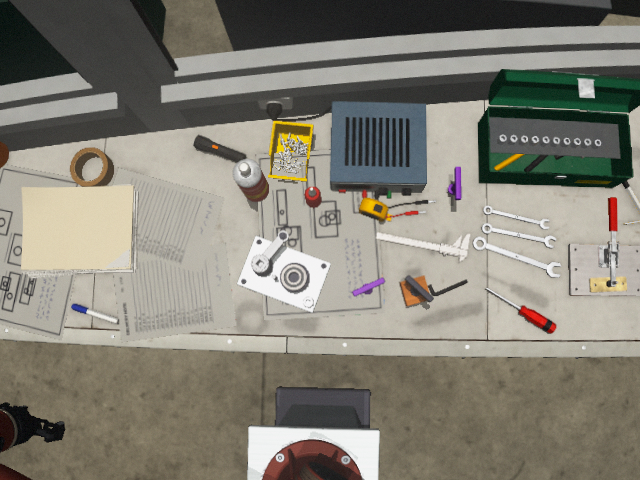

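View pics/side0.png

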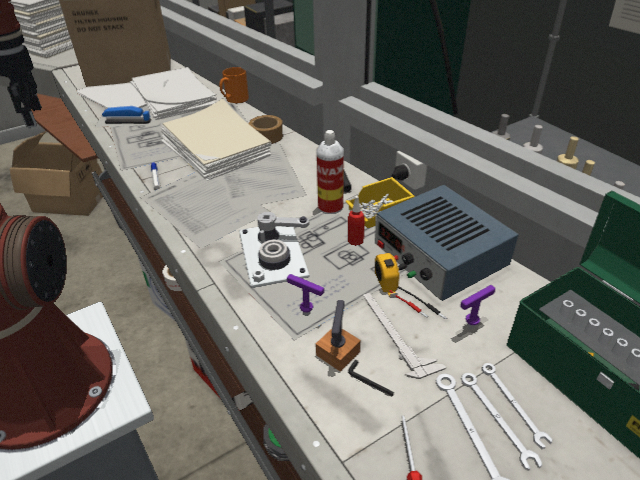

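Key candidates:
- The dark-steel T-key in the orange wooden stand, at top (418,290) and side (340,325). This matches the description.
- Purple look-alike at top (368,287) and side (306,290). Not to be touched.
- Purple look-alike at top (456,185) and side (478,300). Not to be touched.

I'll check the choice in a close crop.

```bash
python3 - <<'E'
from h import *
t=cv2.imread('pics/top0.png');s=cv2.imread('pics/side0.png')
a=cv2.resize(t[220:320,230:350],None,fx=5,fy=5,interpolation=cv2.INTER_CUBIC)
b=cv2.resize(t[260:320,380:480],None,fx=6,fy=6,interpolation=cv2.INTER_CUBIC)
cv2.imwrite('pics/ca.png',a);cv2.imwrite('pics/cb.png',b)
cv2.imwrite('pics/cc.png',cv2.resize(s[200:300,230:320],None,fx=6,fy=6,interpolation=cv2.INTER_CUBIC))
cv2.imwrite('pics/cd.png',cv2.resize(s[290:380,300:400],None,fx=6,fy=6,interpolation=cv2.INTER_CUBIC))
E
```

```text
(no output)
```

View pics/ca.png

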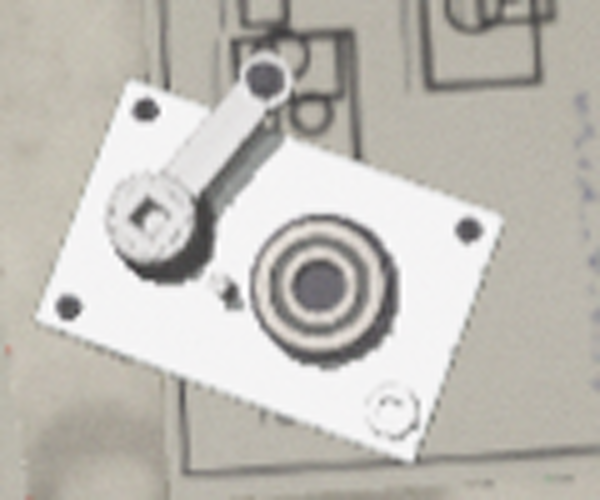

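View pics/cb.png

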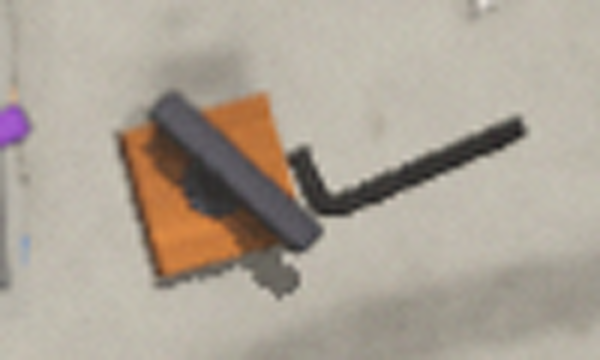

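View pics/cc.png

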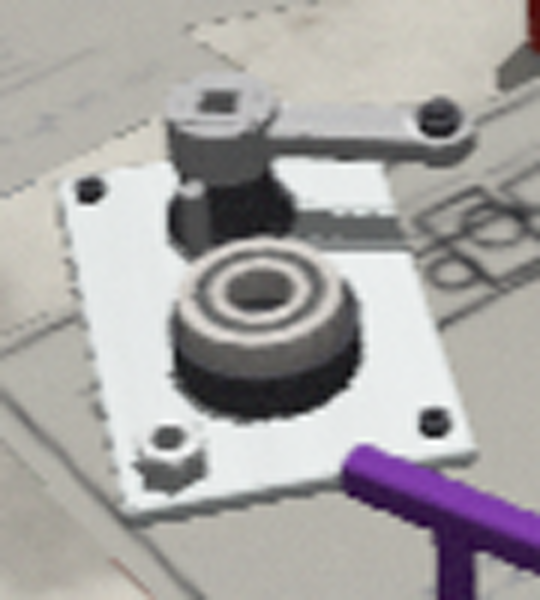

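View pics/cd.png

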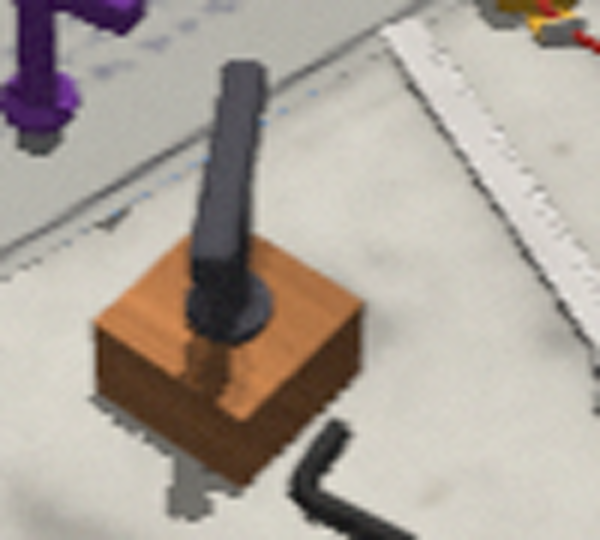

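The crops confirm it: the dark T-key stands in the orange block, with its bar centre near top (419,288). The hub socket is near top (259,263), and the arm's nose screw near (283,235). Next I'll measure.

```bash
python3 - <<'E'
from h import *
t=load('top');s=load('side')
def cu(x,y,f,ox,oy): return (x+.5)/f-.5+ox,(y+.5)/f-.5+oy
# key bar by mask
g=t['frame'].astype(int); hsv=cv2.cvtColor(t['frame'],cv2.COLOR_RGB2HSV)
sub=hsv[260:320,380:480]
m=((sub[...,2]<110)&(sub[...,1]<90)&(sub[...,2]>45)).astype(np.uint8)
m[:, 53:]=0  # drop hex key later
m=cv2.morphologyEx(m,cv2.MORPH_OPEN,np.ones((3,3),np.uint8))
cv2.imwrite('pics/m.png',cv2.resize(m*255,None,fx=6,fy=6,interpolation=0))
n,l,st,ce=cv2.connectedComponentsWithStats(m); print(st,ce)
# manual: ends of the bar top face, z=0.106
P=[onz(t,*cu(x,y,6,380,260),0.106) for x,y in((153,108),(183,93),(323,232),(295,250))]
P=np.array(P)[:,:2]; print(P, P.mean(0)); 
d=(P[2]+P[3]-P[0]-P[1])/2; print('bar',np.linalg.norm(d),np.degrees(np.arctan2(d[1],d[0])))
# side: bar top center
for x,y in((243,65),):pass
so=onz(t,*cu(150,216,5,230,220),0.070); no=onz(t,*cu(265,77,5,230,220),0.072)
print('socket',so,'nose',no,np.linalg.norm((no-so)[:2]),np.degrees(np.arctan2(*(no-so)[1::-1])))
so2=onz(s,*cu(219,101,6,230,200),0.07);no2=onz(s,*cu(438,112,6,230,200),0.072)
print('side socket',so2,no2,np.degrees(np.arctan2(*(no2-so2)[1::-1])))
print('tri',tri(t,cu(150,216,5,230,220),s,cu(219,101,6,230,200)))
C=np.array([onz(t,*cu(x,y,5,230,220),0.012) for x,y in((132,82),(502,217),(413,462),(38,320))])[:,:2]
print(C,C.mean(0)); fy=(C[0]+C[3]-C[1]-C[2])/2; print(np.linalg.norm(fy)); fy/=np.linalg.norm(fy); fx=np.array([fy[1],-fy[0]])
print('fix yaw',np.degrees(np.arctan2(fx[1],fx[0])),'pivot',C.mean(0)+.055*fy, 'bearing pred',C.mean(0)-.03*fy)
br=onz(t,*cu(318,284,5,230,220),0.044);print('bearing',br)
# stand
S=np.array([onz(t,*cu(x,y,6,380,260),0.034) for x,y in((120,133),(267,95),(300,240),(160,280))])[:,:2];print('stand',S.mean(0),np.linalg.norm(S[1]-S[0]))
E
```

```text
[[   0    0  100   60 5676]
 [  26   16   27   32  298]
 [  49   25    4    8   26]] [[50.06800564 29.44045102]
 [38.59395973 30.72147651]
 [50.5        28.5       ]]
[[ 0.51017882 -0.2050948 ]
 [ 0.51617415 -0.21651432]
 [ 0.46423398 -0.27070412]
 [ 0.45717126 -0.26003513]] [ 0.48693955 -0.23808709]
bar 0.07570239940433622 -133.88076465376403
socket [0.54011212 0.13410592 0.07      ] nose [0.60733943 0.08179006 0.072     ] 0.08518485936001717 -37.8898210602431
side socket [0.54164465 0.1354855  0.07      ] [0.60650141 0.07955484 0.072     ] -40.773567639833
tri (array([0.5403575 , 0.13373712, 0.07154071]), np.float64(0.0008869561198610156))
[[ 0.61264118  0.15333546]
 [ 0.55007221 -0.03096037]
 [ 0.42955951  0.00912708]
 [ 0.49375472  0.19502384]] [0.52150691 0.0816315 ]
0.19564745518013565
fix yaw -18.90262267522652 pivot [0.53932475 0.13366538] bearing pred [0.51178808 0.05324939]
bearing [0.51222845 0.05555768 0.044     ]
stand [ 0.48549628 -0.23664949] 0.06127984951664027
```

View pics/m.png

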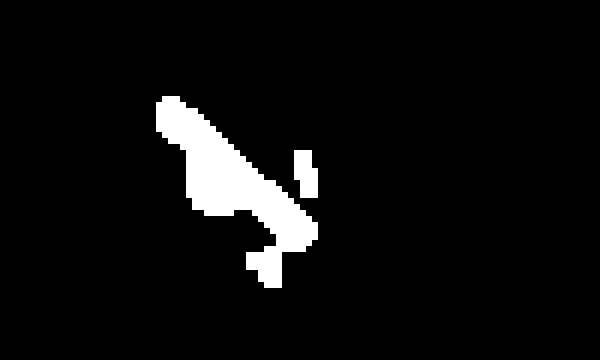

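```bash
cat >> h.py <<'E'
def st():
    o=bot.get_obs(); R=np.array(o['orientation']); p=np.array(o['eef_pos']); return p,R,np.degrees(np.arctan2(R[1,0],R[0,0])),o
def plan(wps,p=None,yaw=None,step=58,dy=10):
    """wps: (x,y,z,yaw world); rows in tool axes (tool assumed down)"""
    if p is None: p,_,yaw,_=st()
    p=np.array(p)*1000; y=yaw; out=[]
    for x,yy,z,w in wps:
        q=np.array([x,yy,z])*1000; e=(w-y+180)%360-180
        n=int(max(np.ceil(np.linalg.norm(q-p)/step),np.ceil(abs(e)/dy),1))
        p0=p.copy()
        for i in range(n):
            tgt=p0+(q-p0)*(i+1)/n; d=tgt-p; a=np.radians(y)
            tx=np.array([np.cos(a),np.sin(a)]);ty=np.array([np.sin(a),-np.cos(a)])
            r=[round(float(d[:2]@tx),1),round(float(d[:2]@ty),1),round(float(-d[2]),1),round(-e/n,1)]
            out.append(r); p=p+np.r_[r[0]*tx+r[1]*ty,-r[2]]; y-=r[3]
    for i in range(0,len(out),5): print(out[i:i+5])
def info():
    p,R,y,o=st(); print('t',o['clock'],'p',np.round(p*1000,1),'yaw',round(y,2),'tilt',np.round(R[:2,2],4),'F',np.round(o['ft_force'],1),'M',np.round(o['ft_torque'],2),'gap',round(o['finger_gap']*1000,1),'q',np.round(o['joint_positions'],1))
E
python3 -c "
from h import *
plan([(.43,.2,.25,-163),(.487,-.238,.2,-133.9)])"
```

```text
[[-44.1, -35.3, 0.3, np.float64(-4.3)], [-41.3, -38.6, 0.4, np.float64(-4.3)], [-38.3, -41.5, 0.3, np.float64(-4.3)], [-35.1, -44.3, 0.3, np.float64(-4.3)], [-31.7, -46.8, 0.3, np.float64(-4.3)]]
[[-28.1, -49.1, 0.4, np.float64(-4.3)], [-24.3, -51.0, 0.3, np.float64(-4.3)], [-20.4, -52.7, 0.3, np.float64(-4.3)], [9.6, -54.4, 6.3, np.float64(-3.6)], [12.9, -53.6, 6.2, np.float64(-3.6)]]
[[16.3, -52.8, 6.3, np.float64(-3.6)], [19.6, -51.6, 6.2, np.float64(-3.6)], [22.8, -50.3, 6.3, np.float64(-3.6)], [25.9, -48.7, 6.2, np.float64(-3.6)], [28.9, -47.1, 6.3, np.float64(-3.6)]]
[[31.8, -45.1, 6.2, np.float64(-3.6)]]
```

Request:
{"api": "arm_command", "payload": {"steps": [[[-44,-35,0,-4.3],[-41,-39,0,-4.3],[-38,-42,0,-4.3],[-35,-44,0,-4.3],[-32,-47,0,-4.3]]], "grip": 60}}

```text
clock: 0.72
eef_pos: [0.3347, 0.3384, 0.2531]
orientation: [[-0.997, -0.081, -0.0], [-0.081, 0.997, -0.0], [0.0, -0.0, -1.0]]
ft_force: [1.1, 0.3, 0.8]
finger_gap: 0.0601
```

Request:
{"api": "arm_command", "payload": {"steps": [[[-28,-49,0,-4.3],[-24,-51,0,-4.3],[-20,-53,0,-4.3],[10,-54,6,-3.6],[13,-54,6,-3.6]]]}}

```text
clock: 1.35
eef_pos: [0.4427, 0.0882, 0.2408]
orientation: [[-0.908, -0.418, -0.0], [-0.418, 0.908, 0.0], [0.0, 0.0, -1.0]]
ft_force: [0.3, 0.3, -0.6]
finger_gap: 0.0599
```

Request:
{"api": "arm_command", "payload": {"steps": [[[16,-53,6,-3.6],[20,-52,6,-3.6],[23,-50,6,-3.6],[26,-49,6,-3.6],[29,-47,6,-3.6]]]}}

```text
clock: 1.98
eef_pos: [0.4779, -0.1864, 0.2108]
orientation: [[-0.735, -0.678, -0.0], [-0.678, 0.735, 0.0], [-0.0, 0.0, -1.0]]
ft_force: [1.3, 0.7, -0.3]
finger_gap: 0.0599
```

```bash
python3 - <<'E'
from h import *
info()
plan([(.487,-.238,.18,-133.9)])
E
```

```text
t 1.975 p [ 477.9 -186.4  210.8] yaw -137.3 tilt [-0.      0.0003] F [ 1.3  0.7 -0.3] M [-0.02 -0.06  0.01] gap 59.9 q [-35.9  -9.6 -14.1  85.5   0.  -78.6]
[[14.2, -22.0, 15.4, np.float64(-1.7)], [14.8, -21.6, 15.4, np.float64(-1.7)]]
```

Request:
{"api": "arm_command", "payload": {"steps": [[[14,-22,15,-1.7],[15,-22,16,-1.7],[0,0,0,0]]]}}

```text
clock: 2.35
eef_pos: [0.4865, -0.2372, 0.1783]
orientation: [[-0.696, -0.718, -0.002], [-0.718, 0.696, 0.002], [0.0, 0.003, -1.0]]
ft_force: [-0.8, 0.0, -0.1]
finger_gap: 0.06
```

```bash
python3 - <<'E'
from h import *
info()
c=cap('side','s1')
cv2.imwrite('pics/s1c.png',cv2.resize(c['frame'][200:380,260:440,::-1],None,fx=3,fy=3))
E
```

```text
t 2.35 p [ 486.5 -237.2  178.3] yaw -134.11 tilt [-0.0024  0.002 ] F [-0.8  0.  -0.1] M [ 0.02  0.03 -0.03] gap 60.0 q [-39.8  -4.2 -12.4  81.9  -0.  -85.7]
```

View pics/s1c.png

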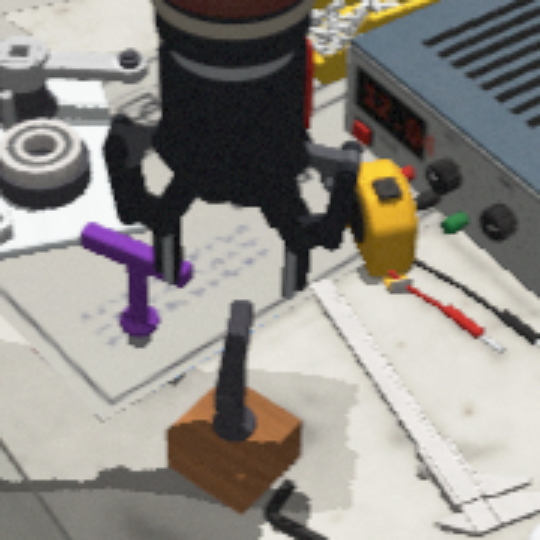

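The open jaws straddle the bar, which is at crop (235,365), and they clear the purple key at crop (140,270). Descending.

Request:
{"api": "arm_command", "payload": {"steps": [[[0,0,40,0],[0,0,37,0],[0,0,0,0]]]}}

```text
clock: 2.78
eef_pos: [0.4859, -0.2344, 0.1013]
orientation: [[-0.694, -0.72, -0.004], [-0.72, 0.694, 0.003], [0.0, 0.005, -1.0]]
ft_force: [-0.3, -0.5, 0.1]
finger_gap: 0.06
```

Request:
{"api": "arm_command", "payload": {"steps": [[[0,0,0,0],[0,0,0,0],[0,0,0,0],[0,0,0,0]]], "grip": 5, "squeeze": 50}}

```text
clock: 3.28
eef_pos: [0.4882, -0.2371, 0.1052]
orientation: [[-0.695, -0.719, 0.002], [-0.719, 0.695, -0.002], [-0.0, -0.003, -1.0]]
ft_force: [-1.4, 0.8, 6.8]
finger_gap: 0.0131
```

```bash
python3 - <<'E'
from h import *
info()
c=cap('side','s2')
cv2.imwrite('pics/s2c.png',cv2.resize(c['frame'][230:380,260:440,::-1],None,fx=3,fy=3))
c=cap('top','t2')
cv2.imwrite('pics/t2c.png',cv2.resize(c['frame'][220:340,340:500,::-1],None,fx=4,fy=4))
E
```

```text
t 3.275 p [ 488.2 -237.1  105.2] yaw -134.01 tilt [ 0.0021 -0.0016] F [-1.4  0.8  6.8] M [ 0.19  0.2  -0.02] gap 13.1 q [-39.7  -2.7 -18.7  73.9   0.  -85.7]
```

View pics/s2c.png

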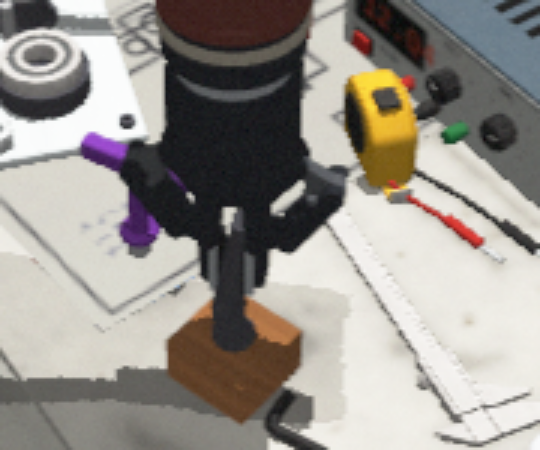

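View pics/t2c.png

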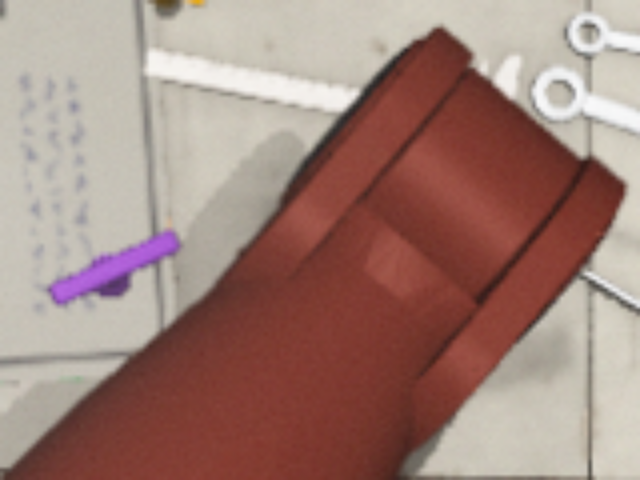

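The gripper holds the bar with a 13.1 mm gap. The side view shows it gripped at the middle, with the key still upright in the stand. Lifting clear, above the purple key's height.

Request:
{"api": "arm_command", "payload": {"steps": [[[0,0,0,0],[0,0,-20,0],[0,0,-30,0],[0,0,-40,0],[0,0,-40,0]]], "squeeze": 80}}

```text
clock: 4.0
eef_pos: [0.4872, -0.2364, 0.2359]
orientation: [[-0.695, -0.719, 0.001], [-0.719, 0.695, -0.0], [-0.0, -0.001, -1.0]]
ft_force: [-0.1, -0.4, -1.8]
finger_gap: 0.0124
```

```bash
python3 - <<'E'
from h import *
info()
c=cap('side','s3')
cv2.imwrite('pics/s3c.png',cv2.resize(c['frame'][180:380,250:450,::-1],None,fx=3,fy=3))
plan([(.540,.134,.235,-128.3)],step=45)
E
```

```text
t 4.0 p [ 487.2 -236.4  235.9] yaw -134.01 tilt [ 0.0006 -0.0004] F [-0.1 -0.4 -1.8] M [-0.06 -0.08  0.04] gap 12.4 q [-39.7  -4.5  -6.8  87.7   0.  -85.7]
[[-33.7, 24.6, 0.8, np.float64(-0.6)], [-33.9, 24.2, 0.7, np.float64(-0.6)], [-34.1, 23.8, 0.8, np.float64(-0.6)], [-34.5, 23.6, 0.8, np.float64(-0.6)], [-34.6, 23.1, 0.7, np.float64(-0.6)]]
[[-34.9, 22.8, 0.8, np.float64(-0.6)], [-35.1, 22.4, 0.8, np.float64(-0.6)], [-35.4, 22.0, 0.7, np.float64(-0.6)], [-35.6, 21.7, 0.8, np.float64(-0.6)]]
```

View pics/s3c.png

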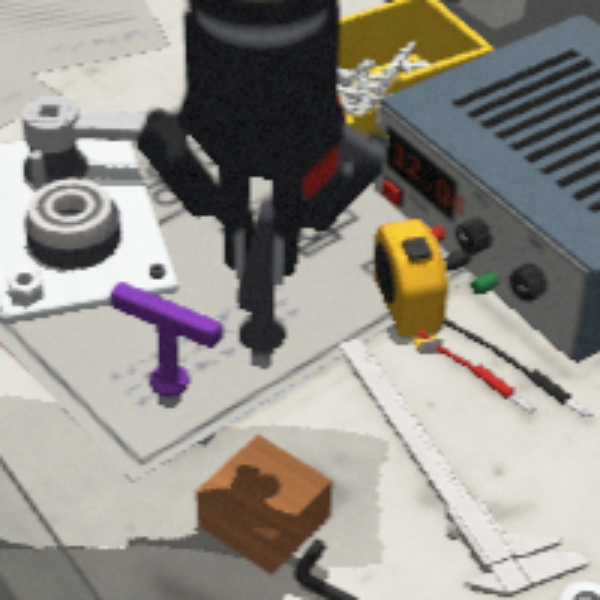

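```bash
python3 - <<'E'
from h import *
c=load('side')
p,R,y,o=st()
G=p+R[:,2]*.003
print(G)
f=G+R[:,2]*.086
print('foot pred',(proj(c,f)[0]-[250,180])*3, 'foot+5',(proj(c,f-[0,0,.022])[0]-[250,180])*3)
for s in(-1,1):
  for z in(-.008,.008):
   print(s,z,(proj(c,G+R[:,0]*.04*s+np.array([0,0,z]))[0]-[250,180])*3)
cv2.imwrite('pics/s3d.png',cv2.resize(c['frame'][235:310,310:370,::-1],None,fx=10,fy=8,interpolation=cv2.INTER_CUBIC))
E
```

```text
[ 0.48861428 -0.23753969  0.23891818]
foot pred [264.63582288 349.08185594] foot+5 [264.60583928 375.7703752 ]
-1 -0.008 [275.71461696 200.18367147]
-1 0.008 [275.86601293 178.05529653]
1 -0.008 [250.39382927 297.85476712]
1 0.008 [250.23976572 275.3332429 ]
```

View pics/s3d.png

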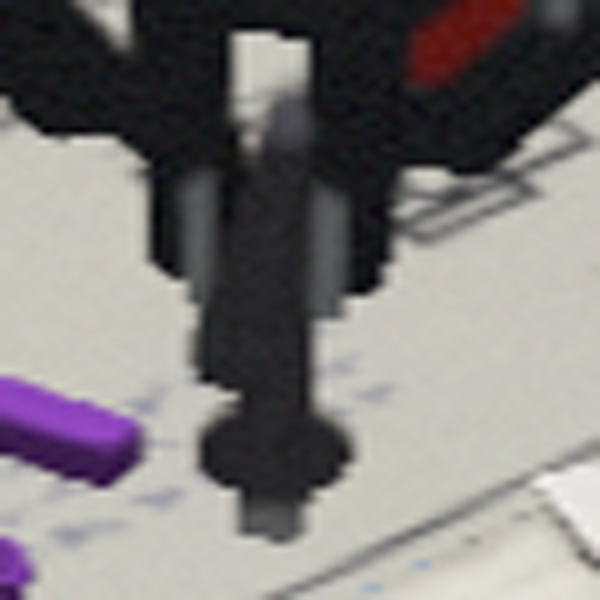

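```bash
python3 - <<'E'
from h import *
info()
plan([(.541,.135,.235,-128.3),(.541,.135,.185,-128.3)],step=45)
E
```

```text
t 4.05 p [ 488.6 -237.5  241.9] yaw -134.01 tilt [ 0.0061 -0.005 ] F [ 0.2 -0.5  3.6] M [-0.09 -0.05  0.  ] gap 12.7 q [-39.7  -4.6  -6.3  87.9   0.  -85.7]
[[-33.8, 24.6, 0.8, np.float64(-0.6)], [-34.1, 24.2, 0.7, np.float64(-0.6)], [-34.3, 23.8, 0.8, np.float64(-0.6)], [-34.6, 23.5, 0.8, np.float64(-0.6)], [-34.8, 23.2, 0.7, np.float64(-0.6)]]
[[-35.1, 22.7, 0.8, np.float64(-0.6)], [-35.2, 22.4, 0.8, np.float64(-0.6)], [-35.6, 22.0, 0.7, np.float64(-0.6)], [-35.7, 21.7, 0.8, np.float64(-0.6)], [-0.0, -0.0, 25.0, np.float64(-0.2)]]
[[-0.0, -0.0, 25.0, np.float64(-0.2)]]
```

Request:
{"api": "arm_command", "payload": {"steps": [[[-34,24.5,0,-0.6],[-34,24,0,-0.6],[-34.5,24,0,-0.6],[-34.5,23.5,0,-0.6],[-35,23,0,-0.6]]]}}

```text
clock: 4.68
eef_pos: [0.517, -0.0281, 0.2346]
orientation: [[-0.656, -0.755, 0.001], [-0.755, 0.656, -0.0], [-0.001, -0.001, -1.0]]
ft_force: [-0.1, -0.4, -1.3]
finger_gap: 0.0126
```

Request:
{"api": "arm_command", "payload": {"steps": [[[-35,23,0,-0.6],[-35,22,0,-0.6],[-36,22,0,-0.6],[-36,22,0,-0.6],[0,0,0,-0.2]]]}}

```text
clock: 5.3
eef_pos: [0.5402, 0.1389, 0.2343]
orientation: [[-0.618, -0.786, 0.001], [-0.786, 0.618, 0.0], [-0.001, -0.0, -1.0]]
ft_force: [-1.0, -0.8, -1.8]
finger_gap: 0.0122
```

Request:
{"api": "arm_command", "payload": {"steps": [[[0,0,25,-0.2],[0,0,20,0],[0,0,0,0]]]}}

```text
clock: 5.68
eef_pos: [0.5392, 0.136, 0.1868]
orientation: [[-0.619, -0.785, -0.003], [-0.785, 0.619, -0.0], [0.002, 0.002, -1.0]]
ft_force: [0.2, 0.3, -1.2]
finger_gap: 0.0125
```

```bash
python3 - <<'E'
from h import *
info()
c=cap('side','s4')
cv2.imwrite('pics/s4c.png',cv2.resize(c['frame'][160:280,210:330,::-1],None,fx=5,fy=5,interpolation=cv2.INTER_CUBIC))
t=cap('top','t4')
cv2.imwrite('pics/t4c.png',cv2.resize(t['frame'][220:320,230:350,::-1],None,fx=5,fy=5,interpolation=cv2.INTER_CUBIC))
info()
E
```

```text
t 5.675 p [539.2 136.  186.8] yaw -128.25 tilt [-0.003  -0.0001] F [ 0.2  0.3 -1.2] M [-0.03  0.01  0.  ] gap 12.5 q [  0.7  -1.6  -9.1  82.7  -0.  -51.1]
t 5.775 p [540.4 136.1 188.8] yaw -128.24 tilt [0.0002 0.    ] F [-0.6  0.2 -1.6] M [ 0.    0.04 -0.01] gap 12.2 q [  0.7  -1.7  -8.9  82.7   0.  -51.1]
```

View pics/s4c.png

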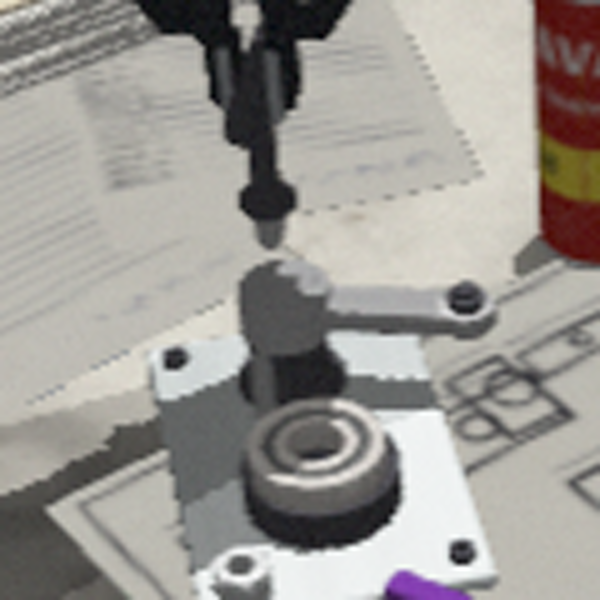

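View pics/t4c.png

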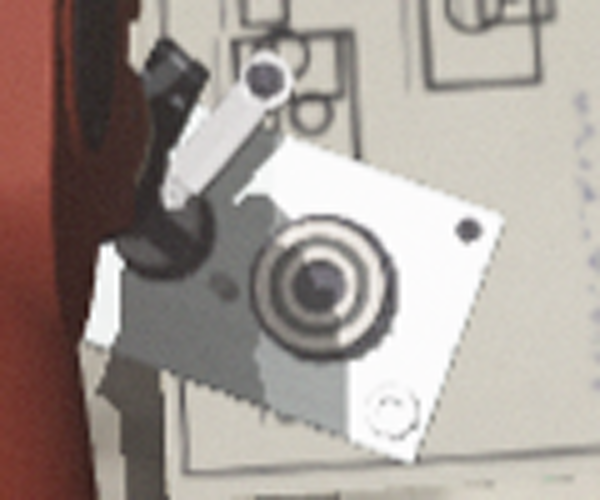

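```bash
python3 - <<'E'
from h import *
c=load('side')
def cc(p): return np.round((np.array(p)+.5-[210,160])*5-.5,1)
p=np.array([.5396,.136,.188])
R=st()[1]
for off in (0,.0015):
  b=p+R[:,0]*off
  for nm,z in(('foot',-.093),('taper',-.088),('collarbot',-.071),('collartop',-.065),('bar',-.007)):
    print(off,nm,cc(proj(c,b+[0,0,z])[0]))
print('socket',cc(proj(c,[.5402,.134,.07])[0]))
E
```

```text
0 foot [273.2 241.2]
0 taper [272.2 232.2]
0 collarbot [268.9 201.6]
0 collartop [267.7 190.6]
0 bar [255.7  81. ]
0.0015 foot [272.6 243.1]
0.0015 taper [271.6 234.2]
0.0015 collarbot [268.3 203.5]
0.0015 collartop [267.1 192.5]
0.0015 bar [255.1  82.8]
socket [281.2 286.7]
```

```bash
python3 - <<'E'
from h import *
c=load('side')
cv2.imwrite('pics/s4d.png',cv2.resize(c['frame'][180:235,240:310,::-1],None,fx=10,fy=10,interpolation=cv2.INTER_CUBIC))
E
```

```text
(no output)
```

View pics/s4d.png

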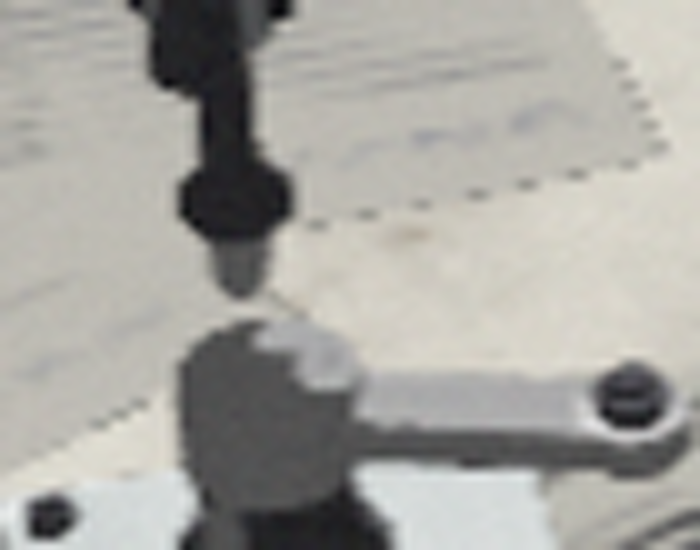

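The pictures show the key upright above the hub, with its foot at side (263.6,209) and the socket near (266,216). The offsets agree to about 1 mm. I'll shift 1 mm and descend, watching the force.

Request:
{"api": "arm_command", "payload": {"steps": [[[0,-1,10,0],[0,0,9,0],[0,0,4,0],[0,0,2,0],[0,0,0,0]]]}}

```text
clock: 6.4
eef_pos: [0.5411, 0.136, 0.1633]
orientation: [[-0.618, -0.786, 0.0], [-0.786, 0.618, 0.0], [-0.0, 0.0, -1.0]]
ft_force: [-0.4, 0.6, -2.2]
finger_gap: 0.0127
```

```bash
python3 - <<'E'
from h import *
info()
E
```

```text
t 6.4 p [541.1 136.  163.3] yaw -128.2 tilt [0.0001 0.0001] F [-0.4  0.6 -2.2] M [-0.01 -0.02  0.01] gap 12.7 q [  0.7  -1.3 -11.2  80.1   0.  -51.1]
```

Request:
{"api": "arm_command", "payload": {"steps": [[[0,0,2,0],[0,0,2,0],[0,0,2,0],[0,0,0,0]]]}}

```text
clock: 6.9
eef_pos: [0.541, 0.1359, 0.1571]
orientation: [[-0.618, -0.786, -0.0], [-0.786, 0.618, 0.0], [0.0, 0.0, -1.0]]
ft_force: [-0.2, -0.9, -1.7]
finger_gap: 0.0121
```

```bash
python3 - <<'E'
from h import *
info()
E
```

```text
t 6.9 p [541.  135.9 157.1] yaw -128.2 tilt [-0.0003  0.0001] F [-0.2 -0.9 -1.7] M [-0.1   0.01 -0.12] gap 12.1 q [  0.7  -1.2 -11.7  79.4   0.  -51.1]
```

There's no resistance 6 mm below the mouth, so the taper is in. Continuing.

Request:
{"api": "arm_command", "payload": {"steps": [[[0,0,2,0],[0,0,2,0],[0,0,2,0],[0,0,0,0]]]}}

```text
clock: 7.4
eef_pos: [0.541, 0.1359, 0.1511]
orientation: [[-0.619, -0.786, -0.0], [-0.786, 0.619, 0.0], [0.0, 0.0, -1.0]]
ft_force: [0.2, 0.3, -1.2]
finger_gap: 0.0124
```

```bash
python3 - <<'E'
from h import *
info()
E
```

```text
t 7.4 p [541.  135.9 151.1] yaw -128.21 tilt [-0.0003  0.0001] F [ 0.2  0.3 -1.2] M [-0.02 -0.01 -0.01] gap 12.4 q [  0.7  -1.  -12.2  78.8   0.  -51.1]
```

Request:
{"api": "arm_command", "payload": {"steps": [[[0,0,3,0],[0,0,3,0],[0,0,2,0],[0,0,0,0]]]}}

```text
clock: 7.9
eef_pos: [0.541, 0.1359, 0.1431]
orientation: [[-0.618, -0.786, -0.0], [-0.786, 0.618, 0.0], [0.0, 0.0, -1.0]]
ft_force: [-0.0, 0.2, -1.5]
finger_gap: 0.0121
```

```bash
python3 - <<'E'
from h import *
info()
c=cap('side','s5')
cv2.imwrite('pics/s5c.png',cv2.resize(c['frame'][160:280,210:330,::-1],None,fx=5,fy=5,interpolation=cv2.INTER_CUBIC))
E
```

```text
t 7.9 p [541.  135.9 143.1] yaw -128.2 tilt [-0.0004  0.    ] F [-0.   0.2 -1.5] M [-0.01  0.   -0.03] gap 12.1 q [  0.7  -0.9 -12.9  78.    0.  -51.1]
```

View pics/s5c.png

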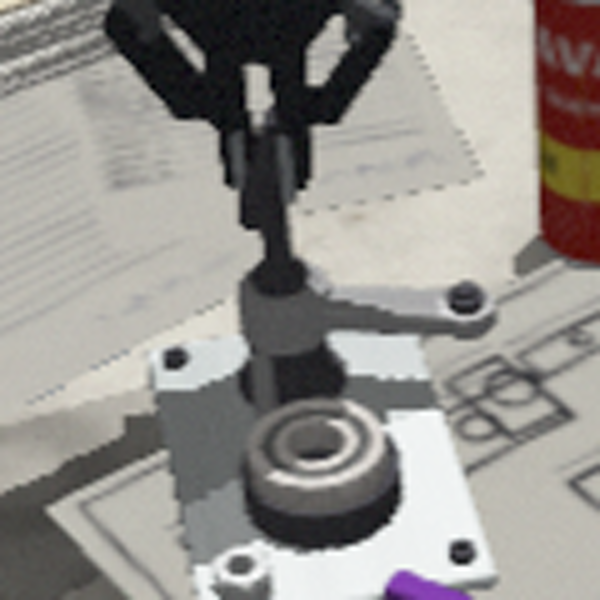

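The key is almost home, with the collar at crop (280,275) close to the hub. I'll press it down gently to confirm.

Request:
{"api": "arm_command", "payload": {"steps": [[[0,0,1,0],[0,0,1,0],[0,0,1,0],[0,0,0,0]]]}}

```text
clock: 8.45
eef_pos: [0.5417, 0.136, 0.1413]
orientation: [[-0.618, -0.786, 0.002], [-0.786, 0.618, 0.0], [-0.001, -0.001, -1.0]]
ft_force: [-0.4, -0.6, 5.4]
finger_gap: 0.0123
```

```bash
python3 -c "
from h import *
info()"
```

```text
t 8.45 p [541.7 136.  141.3] yaw -128.2 tilt [0.0017 0.0001] F [-0.4 -0.6  5.4] M [-0.01  0.09  0.  ] gap 12.3 q [  0.7  -0.9 -13.1  77.7   0.  -51.1]
```

The key is home: contact at TCP z 141.3 mm, against 141 mm expected. Turning clockwise in small rows.

Request:
{"api": "arm_command", "payload": {"steps": [[[0,-0.2,0,6],[0,-0.2,0,7],[0,-0.2,0,7],[0,-0.2,0,7],[0,0,0,0]]]}}

```text
clock: 9.07
eef_pos: [0.5418, 0.1354, 0.1413]
orientation: [[-0.908, -0.418, 0.001], [-0.418, 0.908, 0.0], [-0.001, -0.0, -1.0]]
ft_force: [-1.4, 0.4, 7.6]
finger_gap: 0.0125
```

```bash
python3 - <<'E'
from h import *
info()
c=cap('side','s6')
cv2.imwrite('pics/s6c.png',cv2.resize(c['frame'][160:280,210:330,::-1],None,fx=5,fy=5,interpolation=cv2.INTER_CUBIC))
E
```

```text
t 9.075 p [541.8 135.4 141.3] yaw -155.29 tilt [0.0009 0.0001] F [-1.4  0.4  7.6] M [-0.02  0.68  0.01] gap 12.5 q [  0.6  -0.8 -13.   77.7   0.  -24.1]
```

View pics/s6c.png

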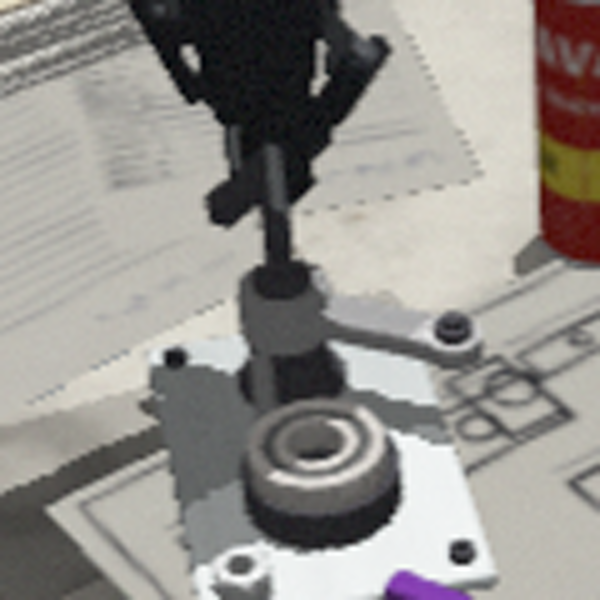

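The arm follows the key, with the nose now at crop (455,328). Continuing.

Request:
{"api": "arm_command", "payload": {"steps": [[[0,-0.2,0,7],[0,-0.2,0,7],[0,-0.2,0,7],[0,-0.2,0,7],[0,0,0,0]]]}}

```text
clock: 9.75
eef_pos: [0.5419, 0.1351, 0.1413]
orientation: [[-0.998, 0.057, 0.001], [0.057, 0.998, 0.001], [-0.001, 0.001, -1.0]]
ft_force: [-3.0, 2.3, 7.3]
finger_gap: 0.0123
```

```bash
python3 - <<'E'
from h import *
info()
c=cap('side','s7')
cv2.imwrite('pics/s7c.png',cv2.resize(c['frame'][160:280,210:330,::-1],None,fx=5,fy=5,interpolation=cv2.INTER_CUBIC))
E
```

```text
t 9.75 p [541.9 135.1 141.3] yaw 176.72 tilt [0.0008 0.0011] F [-3.   2.3  7.3] M [0.55 0.79 0.1 ] gap 12.3 q [  0.5  -0.8 -13.   77.7   0.1   3.8]
```

View pics/s7c.png

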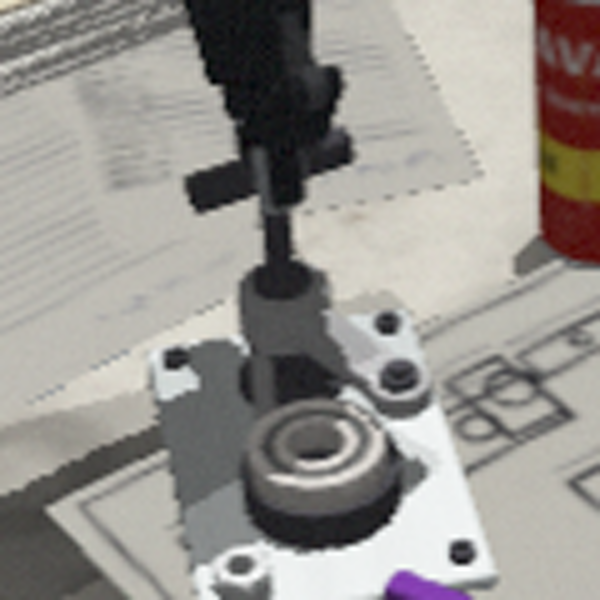

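```bash
python3 - <<'E'
from h import *
c=load('side')
for x,y in((438*5/6,0),(455,327),(401,375)):
  if y==0: continue
  n=onz(c,(x+.5)/5-.5+210,(y+.5)/5-.5+160,.072); print(n,np.degrees(np.arctan2(n[1]-.1355,n[0]-.5416)),np.linalg.norm(n[:2]-[.5416,.1355]))
E
```

```text
[0.58971744 0.0605301  0.072     ] -57.3067007959971 0.08908295913705196
[0.55215975 0.04439579 0.072     ] -83.38843751641524 0.09171415221878573
```

Request:
{"api": "arm_command", "payload": {"steps": [[[0,-0.2,0,7],[0,-0.2,0,7],[0,-0.2,0,6],[0,0,0,0]]]}}

```text
clock: 10.3
eef_pos: [0.5419, 0.1348, 0.1413]
orientation: [[-0.919, 0.395, 0.001], [0.395, 0.919, 0.002], [-0.0, 0.002, -1.0]]
ft_force: [-2.8, 3.2, 7.3]
finger_gap: 0.0122
```

```bash
python3 - <<'E'
from h import *
info()
E
```

```text
t 10.3 p [541.9 134.8 141.3] yaw 156.75 tilt [0.0009 0.0018] F [-2.8  3.2  7.3] M [ 0.96  0.64 -0.  ] gap 12.2 q [  0.5  -0.9 -13.1  77.7   0.1  23.7]
```

Request:
{"api": "arm_command", "payload": {"steps": [[[0,0,0,2],[0,0,0,2],[0,0,0,0]]]}}

```text
clock: 10.68
eef_pos: [0.5419, 0.1348, 0.1413]
orientation: [[-0.89, 0.457, 0.001], [0.457, 0.89, 0.002], [-0.0, 0.002, -1.0]]
ft_force: [-2.8, 4.4, 6.8]
finger_gap: 0.0125
```

```bash
python3 - <<'E'
from h import *
info()
c=cap('side','s8')
cv2.imwrite('pics/s8c.png',cv2.resize(c['frame'][160:280,210:330,::-1],None,fx=5,fy=5,interpolation=cv2.INTER_CUBIC))
E
```

```text
t 10.675 p [541.9 134.8 141.3] yaw 152.81 tilt [0.001  0.0018] F [-2.8  4.4  6.8] M [0.91 0.65 0.07] gap 12.5 q [  0.5  -0.9 -13.1  77.7   0.1  27.7]
```

View pics/s8c.png

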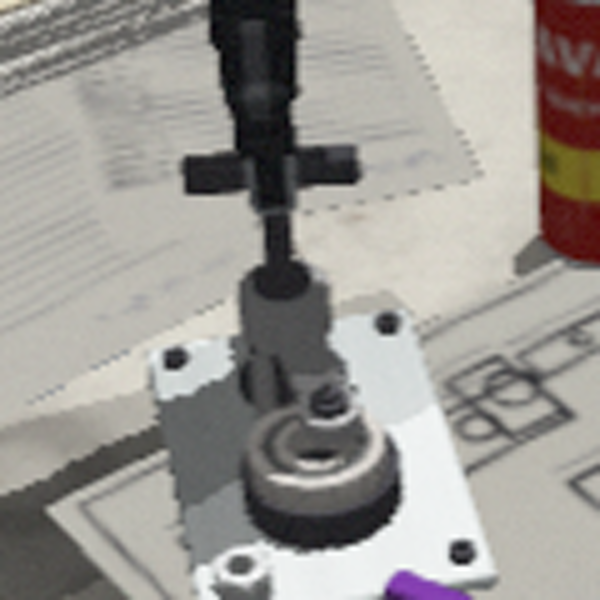

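Request:
{"api": "arm_command", "payload": {"steps": [[[0,0,0,2],[0,0,0,1],[0,0,0,0]]]}}

```text
clock: 11.1
eef_pos: [0.5419, 0.1348, 0.1413]
orientation: [[-0.865, 0.503, 0.001], [0.503, 0.865, 0.002], [0.0, 0.002, -1.0]]
ft_force: [-3.3, 3.7, 6.7]
finger_gap: 0.0125
```

```bash
python3 - <<'E'
from h import *
info()
E
```

```text
t 11.1 p [541.9 134.8 141.3] yaw 149.83 tilt [0.001  0.0017] F [-3.3  3.7  6.7] M [0.93 0.67 0.09] gap 12.5 q [  0.5  -0.9 -13.1  77.7   0.1  30.7]
```

Request:
{"api": "arm_command", "payload": {"steps": [[[0,0,0,2],[0,0,0,1],[0,0,0,0]]]}}

```text
clock: 11.48
eef_pos: [0.5419, 0.1348, 0.1413]
orientation: [[-0.837, 0.547, 0.001], [0.547, 0.837, 0.002], [0.0, 0.002, -1.0]]
ft_force: [-3.3, 4.2, 7.5]
finger_gap: 0.0124
```

```bash
python3 - <<'E'
from h import *
info()
c=cap('side','s9')
cv2.imwrite('pics/s9c.png',cv2.resize(c['frame'][160:280,210:330,::-1],None,fx=5,fy=5,interpolation=cv2.INTER_CUBIC))
E
```

```text
t 11.475 p [541.9 134.8 141.3] yaw 146.84 tilt [0.001  0.0017] F [-3.3  4.2  7.5] M [0.94 0.64 0.22] gap 12.4 q [  0.5  -0.9 -13.1  77.7   0.1  33.7]
```

View pics/s9c.png

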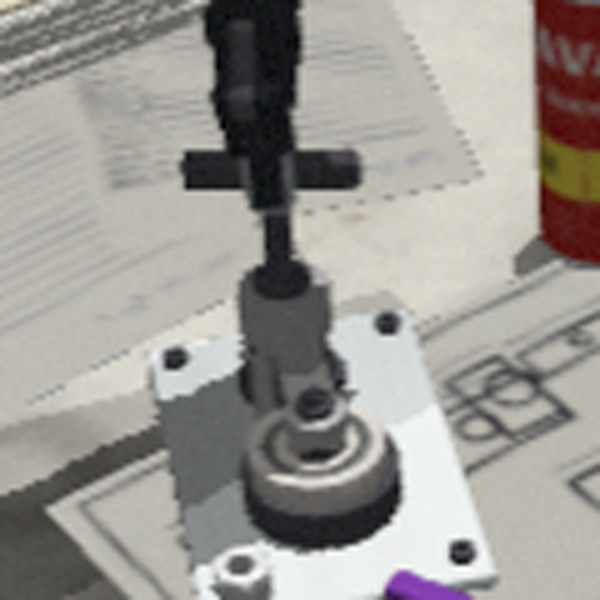

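```bash
python3 - <<'E'
from h import *
c=load('side')
for x,y in((327,396),(316,403)):
  n=onz(c,(x+.5)/5-.5+210,(y+.5)/5-.5+160,.072); print(n,np.degrees(np.arctan2(n[1]-.1355,n[0]-.5416)),np.linalg.norm(n[:2]-[.5416,.1355]))
for a in(-100,-105,-108.9,-112):
  r=np.radians(a); q=proj(c,[.5416+.089*np.cos(r),.1355+.089*np.sin(r),.072])[0]; print(a,(q+.5-[210,160])*5-.5)
E
```

```text
[0.51796615 0.04996141 0.072     ] -105.44518517047987 0.0887435039244843
[0.51164526 0.04843687 0.072     ] -108.9861755645823 0.09207211758050181
-100 [345.68884122 391.87244258]
-105 [328.67533117 396.02627   ]
-108.9 [315.10074199 398.63192327]
-112 [304.17374529 400.29459801]
```

Request:
{"api": "arm_command", "payload": {"steps": [[[0,0,0,2],[0,0,0,1],[0,0,0,0]]]}}

```text
clock: 11.9
eef_pos: [0.5419, 0.1348, 0.1413]
orientation: [[-0.808, 0.59, 0.001], [0.59, 0.808, 0.002], [0.0, 0.002, -1.0]]
ft_force: [-3.5, 3.7, 7.1]
finger_gap: 0.0124
```

```bash
python3 - <<'E'
from h import *
info()
E
```

```text
t 11.9 p [541.9 134.8 141.3] yaw 143.86 tilt [0.0009 0.0016] F [-3.5  3.7  7.1] M [0.82 0.63 0.43] gap 12.4 q [  0.5  -0.8 -13.1  77.7   0.1  36.6]
```

Request:
{"api": "arm_command", "payload": {"steps": [[[0,0,0,2],[0,0,0,1],[0,0,0,0]]]}}

```text
clock: 12.28
eef_pos: [0.5419, 0.1348, 0.1413]
orientation: [[-0.776, 0.631, 0.001], [0.631, 0.776, 0.002], [0.0, 0.002, -1.0]]
ft_force: [-2.4, 2.6, 7.0]
finger_gap: 0.0125
```

```bash
python3 - <<'E'
from h import *
info()
c=cap('side','s10')
cv2.imwrite('pics/s10c.png',cv2.resize(c['frame'][160:280,210:330,::-1],None,fx=5,fy=5,interpolation=cv2.INTER_CUBIC))
c=cap('top','t10')
cv2.imwrite('pics/t10c.png',cv2.resize(c['frame'][220:320,230:350,::-1],None,fx=5,fy=5,interpolation=cv2.INTER_CUBIC))
E
```

```text
t 12.275 p [541.9 134.8 141.3] yaw 140.88 tilt [0.0011 0.0016] F [-2.4  2.6  7. ] M [0.81 0.58 0.72] gap 12.5 q [  0.5  -0.8 -13.1  77.7   0.1  39.6]
```

View pics/s10c.png

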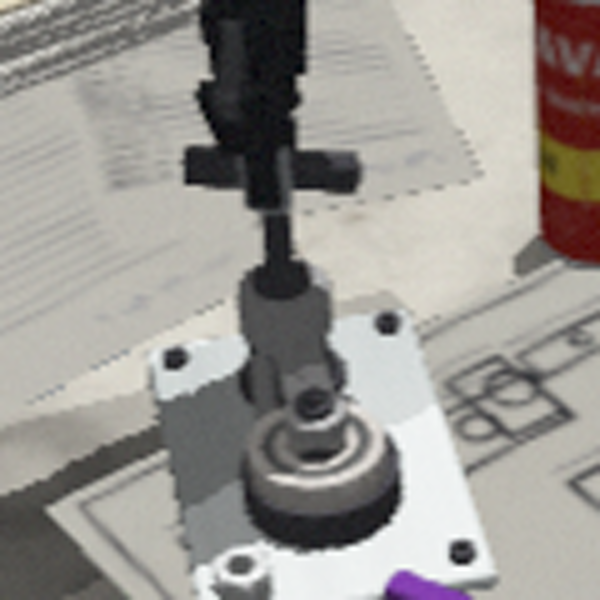

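View pics/t10c.png

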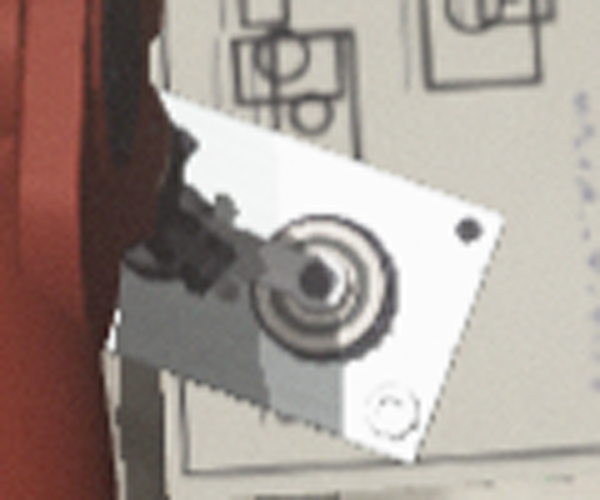

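The nose hasn't moved between the last two pictures, at (315,403), while the torque rose to 0.72 N m. So the arm is against its stop, over the bearing. I'll unwind the stored twist, ease the downward press, and open.

Request:
{"api": "arm_command", "payload": {"steps": [[[0,0,0,-3],[0,0,0,-3],[0,0,-1,0],[0,0,0,0]]]}}

```text
clock: 12.88
eef_pos: [0.5417, 0.1346, 0.1413]
orientation: [[-0.837, 0.548, 0.0], [0.548, 0.837, 0.001], [0.001, 0.001, -1.0]]
ft_force: [-1.0, 5.4, 1.9]
finger_gap: 0.012
```

```bash
python3 - <<'E'
from h import *
info()
E
```

```text
t 12.875 p [541.7 134.6 141.3] yaw 146.78 tilt [0.0002 0.0014] F [-1.   5.4  1.9] M [1.43 0.08 0.07] gap 12.0 q [  0.5  -0.8 -13.   77.8   0.1  33.7]
```

Request:
{"api": "arm_command", "payload": {"steps": [[[0,0,0,0],[0,0,0,0],[0,0,0,0]]], "grip": 50, "squeeze": 20}}

```text
clock: 13.25
eef_pos: [0.5418, 0.1337, 0.1413]
orientation: [[-0.836, 0.548, 0.0], [0.548, 0.836, -0.0], [-0.0, -0.0, -1.0]]
ft_force: [-0.3, -0.1, -1.0]
finger_gap: 0.05
```

```bash
python3 - <<'E'
from h import *
info()
c=cap('side','s11')
cv2.imwrite('pics/s11c.png',cv2.resize(c['frame'][160:280,210:330,::-1],None,fx=5,fy=5,interpolation=cv2.INTER_CUBIC))
E
```

```text
t 13.25 p [541.8 133.7 141.3] yaw 146.77 tilt [ 0.0001 -0.0004] F [-0.3 -0.1 -1. ] M [-0.06 -0.03 -0.03] gap 50.0 q [  0.4  -0.8 -13.   77.8  -0.   33.7]
```

View pics/s11c.png

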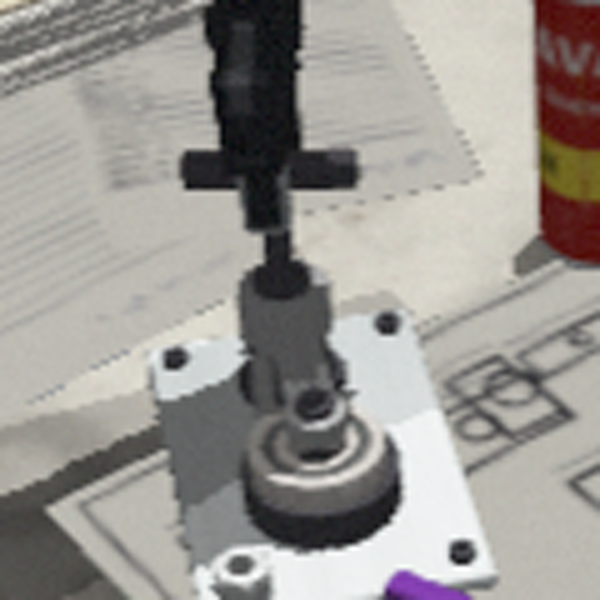

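The arm stays put. The fingers are open and the forces are near zero. Rising straight up.

Request:
{"api": "arm_command", "payload": {"steps": [[[0,0,-10,0],[0,0,-25,0],[0,0,-45,0],[0,0,-45,0],[0,0,0,0]]]}}

```text
clock: 13.92
eef_pos: [0.5434, 0.134, 0.2713]
orientation: [[-0.837, 0.548, 0.007], [0.548, 0.837, 0.0], [-0.006, 0.004, -1.0]]
ft_force: [0.8, -0.0, -0.7]
finger_gap: 0.05
```

Request:
{"api": "arm_command", "payload": {"steps": [[[45,0,0,0],[50,0,0,0],[50,0,0,0],[0,0,0,0],[0,0,0,0]]]}}

```text
clock: 14.55
eef_pos: [0.4206, 0.2133, 0.2662]
orientation: [[-0.837, 0.547, 0.0], [0.547, 0.837, -0.0], [-0.0, 0.0, -1.0]]
ft_force: [0.6, -0.6, -0.8]
finger_gap: 0.0498
```

```bash
python3 - <<'E'
from h import *
info()
c=cap('side','s12')
cv2.imwrite('pics/s12c.png',cv2.resize(c['frame'][160:280,210:330,::-1],None,fx=5,fy=5,interpolation=cv2.INTER_CUBIC))
c=cap('top','t12')
cv2.imwrite('pics/t12c.png',cv2.resize(c['frame'][220:320,230:350,::-1],None,fx=5,fy=5,interpolation=cv2.INTER_CUBIC))
E
```

```text
t 14.55 p [420.6 213.3 266.2] yaw 146.82 tilt [ 0.0004 -0.0001] F [ 0.6 -0.6 -0.8] M [-0.06 -0.01 -0.04] gap 49.8 q [ 11.  -16.4 -14.2  92.2  -0.   44.1]
```

View pics/s12.png

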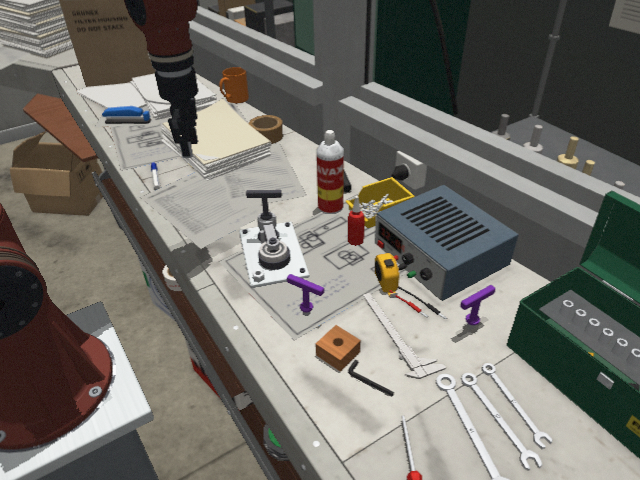

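View pics/s12c.png

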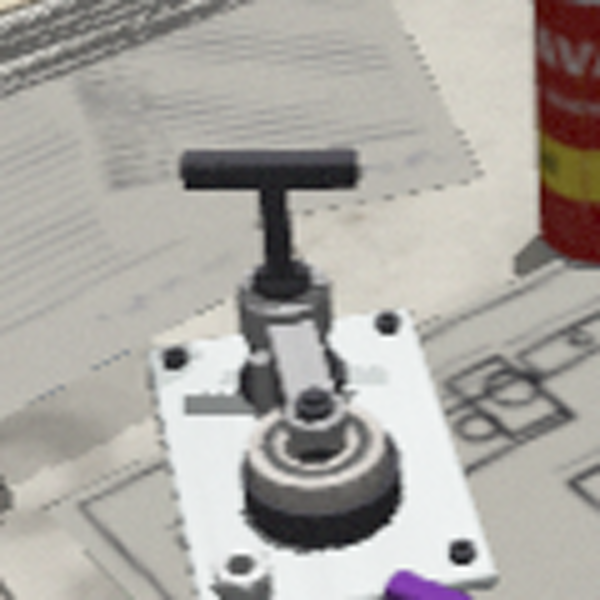

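View pics/t12c.png

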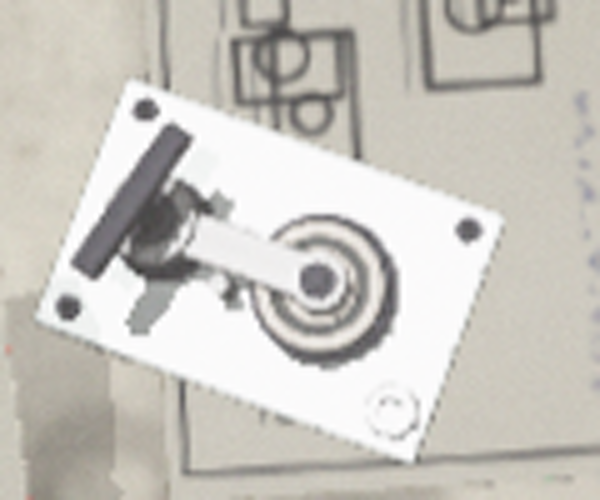

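```bash
python3 - <<'E'
from h import *
t=load('top');s=load('side')
cu=lambda x,y:((x+.5)/5-.5+230,(y+.5)/5-.5+220)
cs=lambda x,y:((x+.5)/5-.5+210,(y+.5)/5-.5+160)
n=onz(t,*cu(316,279),.072); print('nose',n,np.degrees(np.arctan2(n[1]-.1340,n[0]-.5402)))
print('bar top ctr',onz(t,*cu(134,201),.142), tri(t,cu(134,201),s,cs(271,154)))
print('bar ends',[np.round(onz(t,*cu(*q),.142),4) for q in((178,132),(88,271))])
print('bearing',onz(t,*cu(324,291),.044))
E
```

```text
nose [0.51211593 0.05444758 0.072     ] -109.4443539901927
bar top ctr [0.53893598 0.13215406 0.142     ] (array([0.53967367, 0.13127307, 0.14517471]), np.float64(0.002362959143058434))
bar ends [array([0.5706, 0.1135, 0.142 ]), array([0.5069, 0.1517, 0.142 ])]
bearing [0.50894651 0.05257856 0.044     ]
```

```bash
python3 -c "
from h import *
info(); print(bot.hand_in())"
```

```text
t 14.65 p [421.  212.9 266. ] yaw 146.74 tilt [-0.0002 -0.0002] F [ 0.   0.5 -0.9] M [-0.04  0.02 -0.  ] gap 49.8 q [ 10.9 -16.3 -14.2  92.2  -0.   44.1]
the job is handed in; nothing more can be done
None
```

I took the steel key from its stand, lowered it fully into the hub socket and turned it clockwise until the hold-down arm stopped over the bearing. Then I let go, backed away and handed the job in at 14.65 s. The key slid in without a searching turn because it was already lined up well enough with the socket.

- **Key home:** the collar met the hub with the TCP at 141.3 mm, where I expected about 141 mm. A rough two-camera check put the bar top at 145 mm instead of the 142 mm of a fully home key. The two sight lines missed each other by 2.4 mm, so I trusted the contact height.
- **Arm at its stop:** at the end of the turn the torque rose from 0.09 to 0.72 N m while the nose stood still. After release, the top picture gave the arm's direction as -109.4°, against about -108.9° expected.
- **Everything else:** in the last pictures the key stands upright in the socket. The bearing is in its nest, and the nut, purple keys and other things look unmoved by eye. The gripper is clear, with forces near zero.

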